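# Load the check disc by feel and set the count timer

### The job

Lay the steel check disc flat right in the right-hand end of the aluminium loading plate's channel, clear of the pocket, then slide it along the channel to the left, without lifting it, until it drops fully into the shallow round pocket. Then start the five-minute count: turn the dial of the round timer clockwise past its long top mark (10 minutes) and back to 5 minutes. Let go of everything and leave the jar, the vial and the tape roll where they are.

Things in the scene. Friction and masses are not known exactly. Their poses are not given: they have to be found in the camera images.
- disc: Loose plain steel disc, 64 mm in diameter, 14 mm thick, about 0.2 kg, with bevelled rims. It lies on the bench right of the plate. Origin: centre of its underside; z is its axis. Grasp it across its rim.
- bed: Fixed grey bed, 130 x 170 mm, 8 mm thick, with four dark clamp toes (screws up to 27 mm high). Origin: centre of its underside on the bench; y runs along the channel to its left end, x across it, away from the robot. On it is clamped the aluminium loading plate, 92 (x) x 280 (y) mm, its upper face (the channel's floor) 20 mm above the bench.
- channel_right (a point): Point on the channel's floor in its right-hand end, at x 0, y -90, z 20 mm on the bed; axes as the bed. A disc centred here lies on the plate, always short of the pocket. Rails 8 mm high along both long edges bound the channel: 70 mm wide at the floor, 78 mm at the bevelled top, centred on the bed's x = 0, open at both ends.
- channel_mid (a point): Point at the bed's middle, level with the channel's floor. The pocket (round, 72 mm across, 5 mm deep, mid-width) is centred up to 22 mm either way of it along the channel: the plate is clamped at an unknown place, not reported. Slid over it, the loose disc falls in by its weight, stops against the pocket's far wall and stands 9 mm above the floor.
- timer_dial (a joint): Angle of the timer's dial in rad: 0 at its zero mark, growing clockwise seen from above, 0.1047 rad (6 degrees) a minute, stop at 1.257 (12 minutes). 5 minutes = 0.524, the top mark at 10 minutes = 1.047. It turns with slight friction (0.05 N m) and stays where it is left.
- timer_case: Fixed round white timer, 96 mm in diameter, face 30 mm above the bench. Origin: centre of its underside, z up on the dial's axis. Its zero mark lies towards its own +x. Black marks each minute from 0 to 12; those at 0 and 5 are longer, the one at 10 (top mark) is the longest and thickest.
- timer_grip (a point): Point on the timer dial's axis, 49 mm above the bench, inside its grey grip bar: 46 mm long, 12 mm wide, its sides from 35 to 59 mm above the bench. The point turns with the dial; its x axis runs along the bar to the pointer end, which has a white line.
- jar: Loose clear sample jar with lid, 54 mm across, 57 mm high, beyond the plate. Leave it. Origin: centre of its underside.
- vial: Loose small vial, 19 mm across, 54 mm high. Leave it. Origin: centre of its underside.
- label_tape: Loose roll of tape lying flat, 98 mm across, 25 mm high. Leave it. Origin: centre of its underside.
There are look-alikes about, which are no part of the job. Leave any blue, pink or purple look-alike of the disc alone.

How it is judged:
On the way, in this order (a step that is already met when the one before it is completed fails the run):
1. the disc lies flat on the channel's floor in the right-hand end, short of the pocket (x of disc in the frame of bed between -0.008 and 0.008 m and y of disc in the frame of bed between -0.15 and -0.05 m and z of disc in the frame of bed between 0.0175 and 0.0225 m and angle between disc's own z axis and vertical below 0.06 rad), for 0.2 s.
2. the disc has dropped fully into the pocket (x of disc in the frame of bed between -0.008 and 0.008 m and y of disc in the frame of bed between -0.04 and 0.04 m and z of disc in the frame of bed between 0.013 and 0.0168 m and angle between disc's own z axis and vertical below 0.06 rad), for 0.2 s.
3. the timer is turned past its top mark (10 minutes) (value of joint timer_dial above 1.05 rad).
4. the timer is turned back to 5 minutes, within one minute (value of joint timer_dial between 0.4189 and 0.6283 rad), for 0.2 s.
At the end, for the whole second after the job is handed in: The disc lies at rest fully down in the pocket (its underside 5 mm below the channel's floor, within 1.8 mm, tilted less than 0.06 rad) and the timer stands at 5 minutes, within one minute (all of step 2 and all of step 4 and linear speed of disc below 0.02 m/s and velocity of joint timer_dial below 0.05 rad/s); the robot touches nothing.
It fails at once if the disc is lifted more than 15 mm off the channel's floor over the plate beyond its right-hand end (y above -30 mm on the bed) (x of disc in the frame of bed between -0.06 and 0.06 m and y of disc in the frame of bed between -0.03 and 0.16 m and z of disc in the frame of bed above 0.035 m).
It fails at once if the jar, the vial or the tape roll is moved more than 30 mm (distance of any of jar, vial, label_tape from where it was at the start of the episode above 0.03 m).
It also fails if it takes over 58 s, if anything falls off the work surface, if the arm or the gripper's body presses on something with over 40 N, if the wrist force passes 120 N, or if a joint passes its speed limit or range.

### The arm

A 6-joint arm with a two-finger parallel gripper is mounted at the origin on a cart in front of the work surface, level with it; the furniture and walls round the work are solid. World frame = base frame: x ahead of the robot, y to its left, z up, the work surface at z = 0. Lengths are in m, angles in rad, forces in N, time in s.
With the tool pointing down it reaches from about 0.275 to 0.875 m from the base axis. Payload 12.5 kg.
Tool frame: the origin (TCP) lies between the finger pads; the fingertips stand 14 mm ahead of it and the grasp point (between the pads) lies 5 mm behind it (bot.finger_overhang is the z of the fingertips in the tool frame, in m); z points along the fingers, y is the line along which they close (so a half turn about z gives the same grasp; the last joint's range is limited). The gripper opens to 85 mm and grips with 20 to 120 N. Pads are 22 mm wide; open, the fingers measure 114 mm over their backs; the gripper's body (76 mm by 85 mm) begins 54 mm behind the grasp point. The pads swing forward as they close: fully open they stand 13 mm farther back than shut.
Start: joints at [-1.375, 0.351, 1.652, -0, 1.139, -0.085], TCP at [0.152, -0.528, 0.245] pointing down, gripper open.
Joint ranges: [-2.75, 2.75], [-0.79, 2.1], [0.01, 2.65], [-1.57, 4.71], [0.07, 3.14], [-2.87, 2.87]. Speed limits (rad/s): [2.22, 2.22, 2.79, 3.14, 3.14, 3.14].

### API

Orientations are given as [roll, pitch, yaw] about the fixed x, y, z axes, in that order (R = Rz(yaw) Ry(pitch) Rx(roll)).
In Python, from bench import bot gives the robot as it stands.
- The arm moves only by the tool move_arm, never from a script. Its argument "increments" is a list of rows, each an object with "angular": the turn, a rotation vector about the tool's x, y, z in rad, a list of three; "slide": the shift along the tool's x, y, z in mm, a list of three; "jaw": the opening, from -1 (shut) to 1 (fully open). A call has exactly 8 rows; each row is the pose to reach, as a shift and turn from the pose commanded when the call began, along the tool's axes at that moment; what a row does not reach only later rows make up. A row lasts 1/12 s, in which the tool goes at most 41.7 mm and 7.16 degrees, less where a joint would pass 70% of its speed; a pose out of reach is approached as far as the arm can. A call with a gripper value outside its range is refused whole. The fingers move at their own pace and stop on an object; "squeeze" is the grip in N (left out, the last holds). Time passes only in rows, so rows that repeat a pose let the fingers close, or fill a call up. It gives the time, the measured TCP pose, the force, the opening and the grip force at its end, in the units of the state.
- bot.state(): the state, without advancing time (a new reading comes with each control period).
- bot.capture(name): name is "scene" or "side" or "wrist"; returns the picture (400x640x3 uint8, blue, green, red); there is no depth.
- bot.get_calibration(name): a dict with "fx", "fy", "cx", "cy" (pixels), "camera_from_world" (4x4, takes a point from world to camera coordinates). Camera axes: x right, y up, looking along -z (the intrinsics and any distortion apply to the point x, -y, -z); pixel columns grow to the right and rows downward; lengths in m; the calibration is good to about 2 mm. A picture is of the moment at which its call begins: read the wrist's pose just before it. get_calibration takes no time and is no camera call; for the wrist camera it gives the pose at the moment of the call.
- bot.finish_job(): hands the job in; it is judged then, once.
The state is a dict: "time": time; "qpos": joint angles; "qvel": joint speeds; "tau": joint torques, N m; "tcp_pos": TCP position; "tcp_rot": TCP orientation; "contact_force": force on the tool from outside, world axes, zero at the start; "torque": the same for the moment, N m; "grip_width": finger opening in m; "finger_force": force on a finger pad.
Only numpy, scipy, OpenCV 4.12 (cv2) and the standard library are available. Lean on these libraries where they do the work, as an engineer would, in place of code of your own. Each camera call takes 0.05 s, during which the arm holds its last target. There are 200 camera calls.

## Working session

There is one attempt and no reset: what is moved stays moved. The work goes in short steps, Python scripts to look and compute and a tool call to move; the robot and the scene stay as the last step left them, time stands still between calls to the robot, and variables do not carry over. Pictures are saved under pics/ and viewed, at most 10 in all, crops included, and the job is handed in when it is done.

Besides the shell and the picture viewer there is one more tool, called after "Call:" as name(argument=value, ...), one argument or row to a line, values as JSON. move_arm: Moves the arm, as the interface text tells. Its arguments: {"type":"object","properties":{"increments":{"type":"array","items":{"type":"object","properties":{"angular":{"type":"array","items":{"type":"number"}},"slide":{"type":"array","items":{"type":"number"}},"jaw":{"type":"number"}}}},"squeeze":{"type":"number"}},"required":["increments"]}

```bash
mkdir -p pics; ls; cat > h.py <<'E'
import numpy as np, cv2
from bench import bot
def ray(name,u,v,z,cal=None):
    c=cal or bot.get_calibration(name); T=np.linalg.inv(c["camera_from_world"])
    d=T[:3,:3]@np.array([(u-c["cx"])/c["fx"],-(v-c["cy"])/c["fy"],-1]); o=T[:3,3]
    return o+d*(z-o[2])/d[2]
def proj(name,p,cal=None):
    c=cal or bot.get_calibration(name); q=np.array(c["camera_from_world"])@np.r_[p,1]
    return c["cx"]+c["fx"]*q[0]/-q[2], c["cy"]-c["fy"]*q[1]/-q[2]
E
python3 - <<'E'
from h import *
print(bot.state())
a=bot.capture("scene");b=bot.capture("side")
cv2.imwrite("pics/scene.png",a);cv2.imwrite("pics/side.png",b)
for n in("scene","side"): 
    c=bot.get_calibration(n);print({k:v for k,v in c.items() if k!="camera_from_world"},np.linalg.inv(c["camera_from_world"])[:3,3])
E
```

```text
pics
{'time': 0.0, 'qpos': array([-1.37458518e+00,  3.51265981e-01,  1.65243777e+00, -1.61089243e-05,
        1.13909939e+00, -8.45992310e-02]), 'qvel': array([-5.07052500e-04, -8.02293527e-06,  2.89598957e-04,  1.74836465e-04,
        1.56901951e-03,  1.45087519e-03]), 'tau': array([ 7.43015989e-04, -5.06096256e+01, -2.91408831e+01, -1.98612787e-05,
        4.49856001e-03,  7.05485718e-06]), 'tcp_pos': array([ 0.15238246, -0.52813458,  0.24473692]), 'tcp_rot': array([-3.14038525e+00, -8.77141754e-05,  2.80817070e-01]), 'contact_force': array([-0.9582426 , -0.38682906,  0.9535281 ]), 'torque': array([-0.04171422,  0.00248115, -0.0119623 ]), 'finger_force': 0.0, 'grip_width': 0.08542946972485521}
{'fx': 488.10572827261444, 'fy': 488.10572827261444, 'cx': 318.0948988212532, 'cy': 206.8202490284838} [ 0.00189192 -1.02061661  0.74065482]
{'fx': 389.56892865329485, 'fy': 389.56892865329485, 'cx': 319.17739390242014, 'cy': 200.2587047062788} [ 0.18682157 -0.83805967  0.43489854]
```

View pics/scene.png

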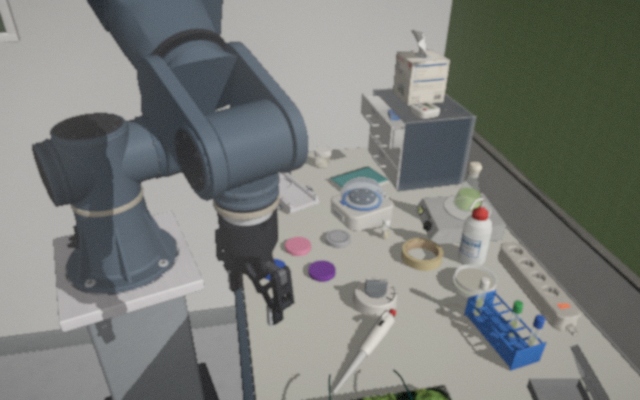

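View pics/side.png

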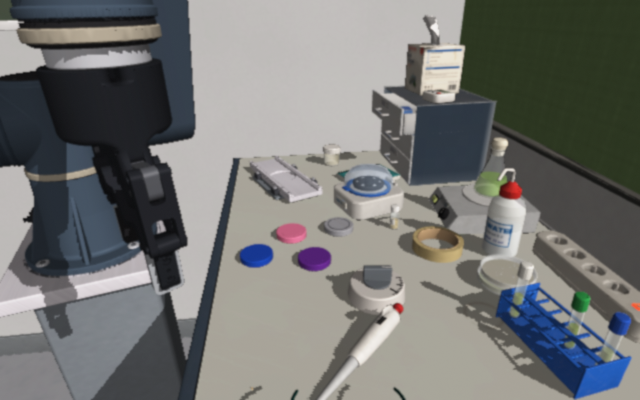

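The side view shows the grey disc at (338,227), the plate at about (285,180), the timer at (377,287), the jar at (332,155), the vial at (394,215) and the tape at (437,243). Candidates for the disc: pink (291,232), blue (256,255), purple (314,258) and grey steel (338,227). I choose the grey one.

```bash
python3 - <<'E'
from h import *
b=cv2.imread("pics/side.png");a=cv2.imread("pics/scene.png")
def crop(i,x0,y0,x1,y1,s): return cv2.resize(i[y0:y1,x0:x1],None,fx=s,fy=s,interpolation=cv2.INTER_CUBIC)
t=crop(b,235,140,435,240,4) # 800x400
m=crop(b,340,250,415,315,3);n=crop(a,265,165,355,225,3)
o=np.zeros((600,800,3),np.uint8);o[:400]=t;o[400:400+195,:225]=m;o[400:580,240:510]=n
cv2.imwrite("pics/c1.png",o)
for nm,P in {"side":dict(disc=(338,226,.014),plate=(285,180,.02),timer=(377,287,.03),jar=(332,155,.03),vial=(394,215,.03),tape=(437,243,.025),pink=(291,232,.01)),"scene":dict(disc=(338,238,.014),timer=(376,294,.03),plate=(290,195,.02))}.items():
  for k,(u,v,z) in P.items(): print(nm,k,ray(nm,u,v,z).round(3))
E
```

```text
side disc [ 0.488 -0.173  0.014]
side plate [0.455 0.102 0.02 ]
side timer [ 0.454 -0.403  0.03 ]
side jar [0.64  0.207 0.03 ]
side vial [ 0.608 -0.204  0.03 ]
side tape [ 0.629 -0.327  0.025]
side pink [ 0.389 -0.15   0.01 ]
scene disc [ 0.489 -0.175  0.014]
scene timer [ 0.456 -0.4    0.03 ]
scene plate [0.459 0.054 0.02 ]
```

View pics/c1.png

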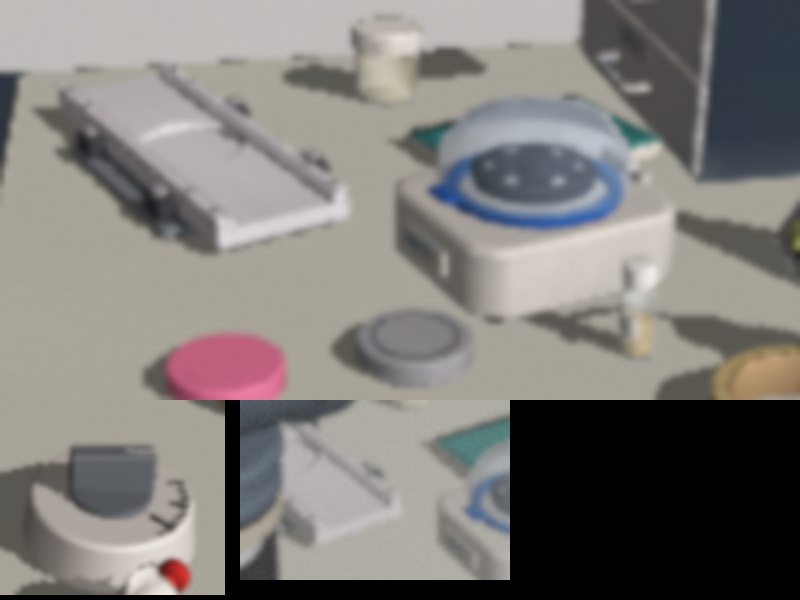

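The crop confirms the disc: plain grey steel at crop (415,335). It also shows the plate with its right end towards the disc, and the timer with its black marks on the right-hand side. Next I measure the plate's direction and plan the first move.

```bash
cat >> h.py <<'E'
from scipy.spatial.transform import Rotation as Ro
def rel(p,yaw):
    "slide (mm) and rotvec in tool axes from measured pose to p, tool down with yaw"
    s=bot.state();R=Ro.from_euler('xyz',s["tcp_rot"]);T=Ro.from_euler('xyz',[np.pi,0,yaw])
    print("slide",(R.inv().apply(np.array(p)-s["tcp_pos"])*1000).round(1),"rot",(R.inv()*T).as_rotvec().round(3),"t",round(s["time"],2),s["tcp_pos"].round(4),s["tcp_rot"].round(3),"w",round(s["grip_width"],4))
E
python3 - <<'E'
from h import *
f=lambda x,y:ray("side",235+x/4,140+y/4,.028)
pts=dict(NR=f(215,220),FR=f(345,190),FL=f(170,68),NL=f(65,92))
for k,v in pts.items(): print(k,v.round(3))
g=lambda x,y:ray("side",235+x/4,140+y/4,0)
print("centrifuge",[g(*q).round(3)[:2] for q in[(398,235),(490,312),(670,265)]])
d=pts["NL"]-pts["NR"];e=pts["FL"]-pts["FR"]
print(np.arctan2(d[1],d[0]),np.arctan2(e[1],e[0]))
rel([.45,-.15,.32],0.28)
w=np.linalg.inv(bot.get_calibration("wrist")["camera_from_world"]);print(w[:3,3]-bot.state()["tcp_pos"],-w[:3,2])
E
```

```text
NR [ 0.43  -0.009  0.028]
FR [ 0.52  -0.001  0.028]
FL [0.482 0.266 0.028]
NL [0.396 0.248 0.028]
centrifuge [array([ 0.547, -0.021]), array([ 0.555, -0.135]), array([ 0.682, -0.126])]
1.7026817431660122 1.7101431070559707
slide [ 390.8 -281.   -74.8] rot [-0.001 -0.     0.001] t 0.1 [ 0.1524 -0.5282  0.2448] [-3.141 -0.     0.281] w 0.0854
[0.0818068  0.02349108 0.12749188] [-0.31633203 -0.08978849 -0.94438979]
```

Call:
move_arm(
  increments=[
    {"slide": [40, -28, -40], "jaw": 1},
    {"slide": [75, -54, -75], "jaw": 1},
    {"slide": [110, -80, -75], "jaw": 1},
    {"slide": [145, -105, -75], "jaw": 1},
    {"slide": [180, -130, -75], "angular": [0, 0, 0.05], "jaw": 1},
    {"slide": [215, -155, -75], "angular": [0, 0, 0.1], "jaw": 1},
    {"slide": [250, -180, -75], "angular": [0, 0, 0.146], "jaw": 1},
    {"slide": [285, -205, -75], "angular": [0, 0, 0.146], "jaw": 1},
  ],
)

```text
validation failed for argument at $.in...
```

```bash
python3 - <<'E'
from h import *
rel([.46,-.12,.32],0.135)
E
```

```text
slide [ 408.7 -307.   -74.8] rot [-0.001 -0.     0.146] t 0.1 [ 0.1524 -0.5282  0.2448] [-3.141 -0.     0.281] w 0.0854
```

Call:
move_arm(
  increments=[
    {"angular": [0, 0, 0], "slide": [40, -28, -40], "jaw": 1},
    {"angular": [0, 0, 0], "slide": [75, -54, -75], "jaw": 1},
    {"angular": [0, 0, 0], "slide": [110, -80, -75], "jaw": 1},
    {"angular": [0, 0, 0], "slide": [145, -105, -75], "jaw": 1},
    {"slide": [180, -130, -75], "angular": [0, 0, 0.05], "jaw": 1},
    {"slide": [215, -155, -75], "angular": [0, 0, 0.1], "jaw": 1},
    {"slide": [250, -180, -75], "angular": [0, 0, 0.146], "jaw": 1},
    {"slide": [285, -205, -75], "angular": [0, 0, 0.146], "jaw": 1},
  ],
)

```text
time: 0.77
tcp_pos: [0.3461, -0.2811, 0.3202]
tcp_rot: [3.141, -0.0, 0.132]
contact_force: [-0.0, -0.6, -0.2]
grip_width: 0.0857
finger_force: 0.0
```

```bash
python3 - <<'E'
from h import *
rel([.46,-.12,.32],0.135)
E
```

```text
slide [ 134.1 -144.7    0.2] rot [ 0.    -0.    -0.003] t 0.77 [ 0.3461 -0.2811  0.3202] [ 3.141 -0.     0.132] w 0.0857
```

Call:
move_arm(
  increments=[
    {"angular": [0, 0, 0], "slide": [27, -29, 0], "jaw": 1},
    {"angular": [0, 0, 0], "slide": [54, -59, 0], "jaw": 1},
    {"angular": [0, 0, 0], "slide": [81, -88, 0], "jaw": 1},
    {"angular": [0, 0, 0], "slide": [108, -118, 0], "jaw": 1},
    {"angular": [0, 0, 0], "slide": [108, -118, 0], "jaw": 1},
    {"angular": [0, 0, 0], "slide": [108, -118, 0], "jaw": 1},
    {"angular": [0, 0, 0], "slide": [108, -118, 0], "jaw": 1},
    {"angular": [0, 0, 0], "slide": [108, -118, 0], "jaw": 1},
  ],
)

```text
time: 1.43
tcp_pos: [0.436, -0.1523, 0.3199]
tcp_rot: [-3.142, 0.0, 0.134]
contact_force: [0.3, -0.6, -0.5]
grip_width: 0.0854
finger_force: 0.0
```

```bash
python3 - <<'E'
from h import *
rel([.488,-.174,.1],0.135)
import json
c=bot.get_calibration("wrist");a=bot.capture("wrist");cv2.imwrite("pics/w1.png",a)
c["camera_from_world"]=np.array(c["camera_from_world"]).tolist();json.dump(c,open("w1.json","w"))
for n,p in dict(disc=[.488,-.174,.014],right=[.475,-.005,.02],mid=[.457,.127,.02]).items():print(n,proj("wrist",p,c))
E
```

```text
slide [ 48.7  28.4 219.9] rot [-0.     0.    -0.001] t 1.43 [ 0.436  -0.1523  0.3199] [-3.142  0.     0.134] w 0.0854
disc (np.float64(339.1060000054631), np.float64(112.36199020588992))
right (np.float64(209.7459650662912), np.float64(105.11892994771642))
mid (np.float64(107.61789040634247), np.float64(105.28896898552675))
```

View pics/w1.png

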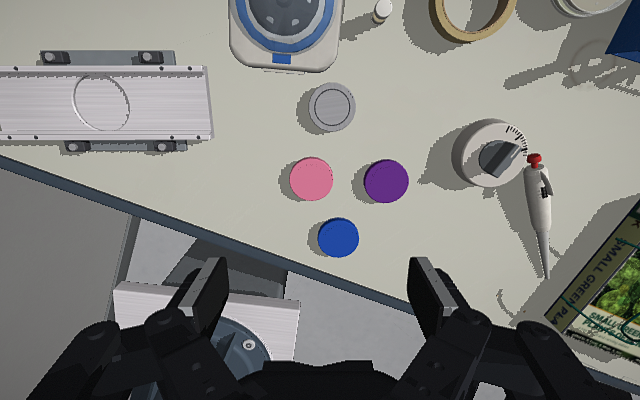

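The wrist view shows the disc at (331,107), the pocket at (101,103), the plate's right end near x=210, and the timer at (490,153) with the bar's pointer and the marks to its upper right. I'll measure the disc, pocket and plate from this picture and zoom in on the plate and timer.

```bash
python3 - <<'E'
from h import *
import json
c=json.load(open("w1.json"));a=cv2.imread("pics/w1.png")
hsv=cv2.cvtColor(a,cv2.COLOR_BGR2HSV);r=lambda u,v,z:ray("w",u,v,z,c)[:2].round(4)
print(hsv[107,331],hsv[90,331],hsv[107,380],hsv[170,450])
# disc: bluish-grey vs. bench
d=hsv.copy();roi=np.zeros(a.shape[:2],np.uint8);roi[75:140,300:362]=1
m=((a[:,:,0].astype(int)-a[:,:,2]>-6)&(hsv[:,:,2]>95)).astype(np.uint8)*roi
cs,_=cv2.findContours(m,0,1);k=max(cs,key=cv2.contourArea);e=cv2.fitEllipse(cv2.convexHull(k));print("disc",e,r(*e[0],.007),r(e[0][0]-e[1][0]/2,e[0][1],.007),r(e[0][0]+e[1][0]/2,e[0][1],.007))
print("pocket",r(101,103,.02),r(74,103,.02),r(129,103,.02))
for n,(u,v,z) in dict(bedTL=(38,57,.008),bedTR=(175,57,.008),bedBL=(66,150,.008),bedBR=(187,146,.008),endT=(207,67,.028),endB=(213,138,.028),railTL=(0,67,.028),railBL=(0,138,.028)).items():print(n,r(u,v,z))
s=cv2.resize(a[35:165,0:230],None,fx=3.4,fy=3.4,interpolation=cv2.INTER_CUBIC)[:,:800] 
t=cv2.resize(a[110:195,440:560],None,fx=1.8,fy=1.8,interpolation=cv2.INTER_CUBIC)
o=np.zeros((600,800,3),np.uint8);o[:442,:s.shape[1]]=s;o[445:445+t.shape[0],:t.shape[1]]=t
cv2.imwrite("pics/c2.png",o)
E
```

```text
[126   8 154] [110   5 150] [ 30  15 186] [ 26  15 118]
disc ((331.7913818359375, 106.51445007324219), (47.17728042602539, 49.96870040893555), 8.9232759475708) [ 0.4937 -0.1636] [ 0.4895 -0.1322] [ 0.498 -0.195]
pocket [0.4588 0.1353] [0.4541 0.1701] [0.4636 0.0992]
bedTL [0.5041 0.2178]
bedTR [0.5275 0.0442]
bedBL [0.3856 0.1975]
bedBR [0.414  0.0291]
endT [ 0.521  -0.0032]
endB [ 0.4342 -0.0127]
railTL [0.4869 0.2497]
railBL [0.3965 0.2666]
```

View pics/c2.png

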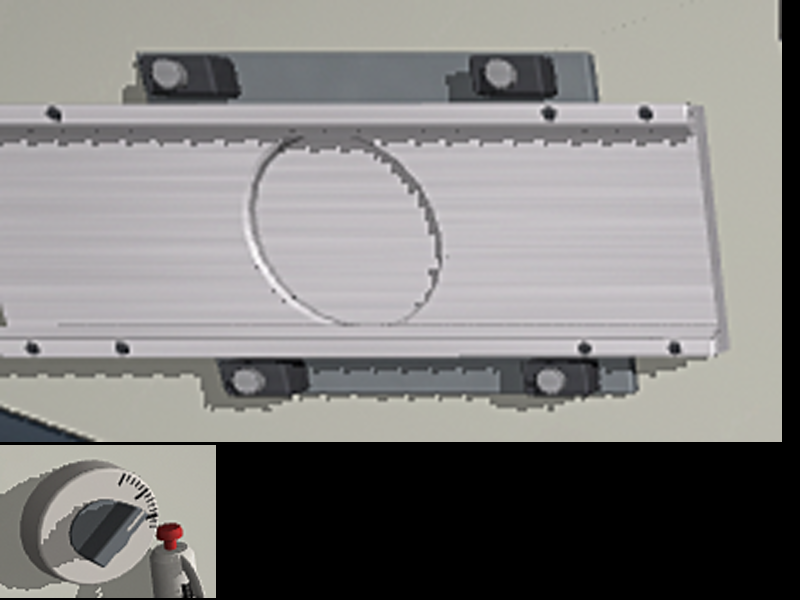

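The crop shows the plate held by four toes, the pocket a bit right of the picture's mid-plate, and the bed corners. The timer's pointer is at the lower end of its scale. Now to the disc.

```bash
python3 - <<'E'
from h import *
print(bot.finger_overhang)
rel([.494,-.164,.1],0.134)
E
```

```text
0.014
slide [ 56.   19.2 220. ] rot [-0.     0.    -0.001] t 1.48 [ 0.436  -0.1524  0.32  ] [-3.142  0.     0.133] w 0.0853
```

Call:
move_arm(
  increments=[
    {"angular": [0, 0, 0], "slide": [20, 7, 36], "jaw": 1},
    {"angular": [0, 0, 0], "slide": [40, 14, 72], "jaw": 1},
    {"angular": [0, 0, 0], "slide": [56, 19, 108], "jaw": 1},
    {"angular": [0, 0, 0], "slide": [56, 19, 145], "jaw": 1},
    {"angular": [0, 0, 0], "slide": [56, 19, 182], "jaw": 1},
    {"angular": [0, 0, 0], "slide": [56, 19, 220], "jaw": 1},
    {"angular": [0, 0, 0], "slide": [56, 19, 220], "jaw": 1},
    {"angular": [0, 0, 0], "slide": [56, 19, 220], "jaw": 1},
  ],
)

```text
time: 2.15
tcp_pos: [0.4937, -0.1634, 0.0996]
tcp_rot: [-3.14, 0.003, 0.133]
contact_force: [0.3, -0.1, 1.2]
grip_width: 0.0853
finger_force: 0.0
```

```bash
python3 - <<'E'
from h import *
rel([.494,-.164,.03],0.134)
c=bot.get_calibration("wrist");a=bot.capture("wrist");cv2.imwrite("pics/w2.png",a)
T=Ro.from_euler('xyz',bot.state()["tcp_rot"]).as_matrix()
for w in(.042,-.042): print("pad tip",proj("wrist",bot.state()["tcp_pos"]+T@np.array([0,w,.0]),c))
print(proj("wrist",[.494,-.164,.014],c))
hsv=cv2.cvtColor(a,cv2.COLOR_BGR2HSV)
m=((a[:,:,0].astype(int)-a[:,:,2]>-6)&(hsv[:,:,2]>95)&(hsv[:,:,1]<40)).astype(np.uint8)
cs,_=cv2.findContours(m,0,1)
for k in cs:
  if cv2.contourArea(k)>1500: e=cv2.fitEllipse(cv2.convexHull(k));print(e,ray("w",*e[0],.011,c).round(4))
E
```

```text
slide [ 0.4  0.7 69.6] rot [-0.002  0.003 -0.001] t 2.15 [ 0.4937 -0.1634  0.0996] [-3.14e+00  3.00e-03  1.33e-01] w 0.0853
pad tip (np.float64(409.7402425598731), np.float64(275.877221314292))
pad tip (np.float64(228.03491257624654), np.float64(275.60688313168396))
(np.float64(318.83355061786375), np.float64(207.21229849459164))
((318.720458984375, 204.4727783203125), (82.63291931152344, 86.5923843383789), 63.770164489746094) [ 0.4949 -0.1638  0.011 ]
((15.984481811523438, 187.18991088867188), (152.2819366455078, 219.8769989013672), 115.82605743408203) [0.479  0.0539 0.011 ]
((211.62857055664062, 28.962806701660156), (157.14849853515625, 166.2391357421875), 104.69088745117188) [ 0.6003 -0.0834  0.011 ]
((183.05618286132812, -17.843276977539062), (267.0204162597656, 327.11993408203125), 153.1435546875) [ 0.6228 -0.0662  0.011 ]
```

View pics/w2.png

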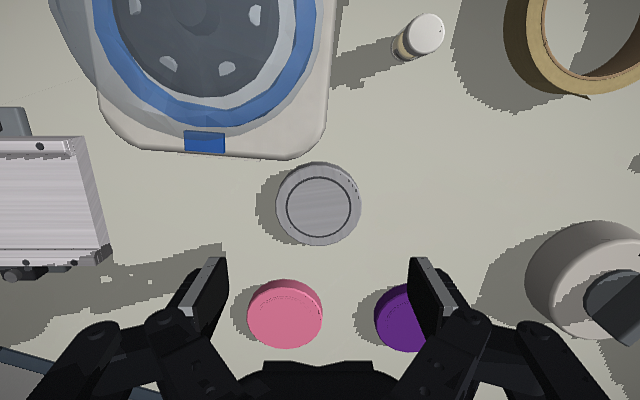

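The close view shows the disc centred at (319,204) between the open fingers; the purple look-alike at (405,318) is clear of the right finger. I descend and grasp.

Call:
move_arm(
  increments=[
    {"angular": [-0.002, 0.003, 0], "slide": [0.5, 0.5, 35], "jaw": 1},
    {"angular": [-0.002, 0.003, 0], "slide": [1, 0.5, 65], "jaw": 1},
    {"angular": [-0.002, 0.003, 0], "slide": [1, 0.5, 80], "jaw": 1},
    {"angular": [-0.002, 0.003, 0], "slide": [1, 0.5, 88.5], "jaw": 1},
    {"angular": [-0.002, 0.003, 0], "slide": [1, 0.5, 88.5], "jaw": 0.7},
    {"angular": [-0.002, 0.003, 0], "slide": [1, 0.5, 88.5], "jaw": 0.4},
    {"angular": [-0.002, 0.003, 0], "slide": [1, 0.5, 88.5], "jaw": 0.3},
    {"angular": [-0.002, 0.003, 0], "slide": [1, 0.5, 88.5], "jaw": 0.3},
  ],
  squeeze=40,
)

```text
time: 2.87
tcp_pos: [0.4968, -0.1638, 0.0141]
tcp_rot: [3.138, -0.006, 0.135]
contact_force: [-1.9, 0.1, 5.0]
grip_width: 0.0618
finger_force: 42.7
```

The width reads 61.8 mm, and the tool stands 3 mm above its command with 5 N upward, so the tips are probably touching the bench. I regrip a little higher.

Call:
move_arm(
  increments=[
    {"angular": [0, 0, 0], "slide": [0, 0, 0], "jaw": 0.8},
    {"angular": [0, 0, 0], "slide": [0, 0, -3], "jaw": 0.8},
    {"angular": [0, 0, 0], "slide": [0, 0, -6], "jaw": 0.8},
    {"angular": [0, 0, 0], "slide": [0, 0, -6], "jaw": 0.8},
    {"angular": [0, 0, 0], "slide": [0, 0, -6], "jaw": 0.4},
    {"angular": [0, 0, 0], "slide": [0, 0, -6], "jaw": 0.4},
    {"angular": [0, 0, 0], "slide": [0, 0, -6], "jaw": 0.4},
    {"angular": [0, 0, 0], "slide": [0, 0, -6], "jaw": 0.4},
  ],
  squeeze=30,
)

```text
time: 3.53
tcp_pos: [0.4959, -0.1633, 0.0184]
tcp_rot: [3.139, -0.004, 0.135]
contact_force: [-3.1, 1.3, 12.0]
grip_width: 0.0618
finger_force: 29.7
```

```bash
python3 - <<'E'
from h import *
rel([.471,.032,.08],0.134)
E
```

```text
slide [   1.7 -196.7  -62.1] rot [ 0.002 -0.004  0.001] t 3.53 [ 0.4959 -0.1633  0.0184] [ 3.139 -0.004  0.135] w 0.0618
```

Call:
move_arm(
  increments=[
    {"angular": [0, 0, 0], "slide": [0, 0, -20], "jaw": 0.4},
    {"angular": [0, 0, 0], "slide": [1, -20, -45], "jaw": 0.4},
    {"angular": [0, 0, 0], "slide": [2, -50, -60], "jaw": 0.4},
    {"angular": [0, 0, 0], "slide": [2.5, -85, -60], "jaw": 0.4},
    {"angular": [0, 0, 0], "slide": [2.5, -125, -60], "jaw": 0.4},
    {"angular": [0, 0, 0], "slide": [2.5, -165, -60], "jaw": 0.4},
    {"angular": [0, 0, 0], "slide": [2.5, -196, -60], "jaw": 0.4},
    {"angular": [0, 0, 0], "slide": [2.5, -196, -60], "jaw": 0.4},
  ],
)

```text
time: 4.2
tcp_pos: [0.4701, 0.0357, 0.0769]
tcp_rot: [3.14, -0.002, 0.138]
contact_force: [0.2, -0.1, -2.6]
grip_width: 0.0616
finger_force: 34.2
```

```bash
python3 - <<'E'
from h import *
rel([.471,.032,.08],0.134)
c=bot.get_calibration("wrist");a=bot.capture("wrist")
s=bot.capture("side")
p,q=proj("side",bot.state()["tcp_pos"]);print(p,q,bot.state()["contact_force"])
x,y=int(p)-60,int(q)-40
o=np.zeros((600,640,3),np.uint8);o[:400]=a;o[400:]=cv2.resize(s[y:y+50,x:x+160],(640,200))
cv2.imwrite("pics/w3.png",o);cv2.imwrite("pics/w3raw.png",a)
E
```

```text
slide [ 0.4  3.7 -3. ] rot [ 0.001 -0.002  0.004] t 4.2 [0.4701 0.0357 0.0769] [ 3.14e+00 -2.00e-03  1.38e-01] w 0.0616
298.17347026292276 167.9985944244184 [-0.2975247  -0.16510441 -1.27171062]
```

View pics/w3.png

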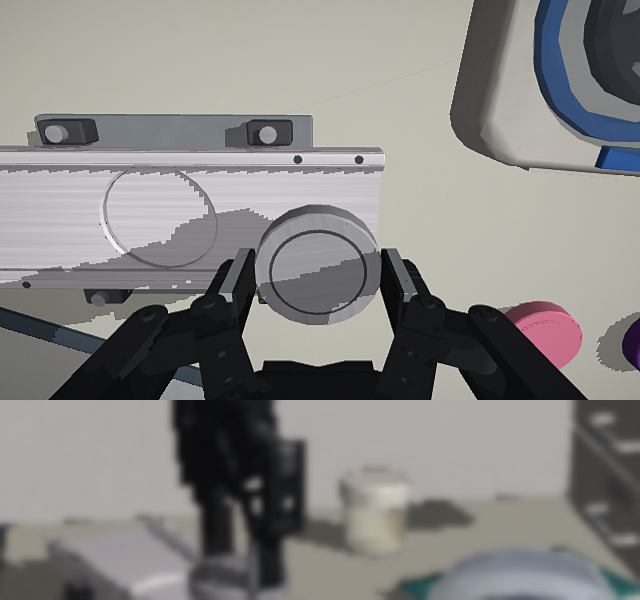

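The disc is held at (318,272), flat and centred between the pads. The pocket is at (158,217) and the top rail runs from (0,148) to (384,150). I work out the lateral fit.

```bash
python3 - <<'E'
from h import *
c=bot.get_calibration("wrist");r=lambda u,v,z:ray("w",u,v,z,c)
a=cv2.imread("pics/w3raw.png")
P=r(158.5,217,.02);print("pocket",P.round(4))
D=r(318.5,272,.0725);print("disc",D.round(4), "diam",np.linalg.norm(r(381,272,.0725)-r(255,272,.0725)))
E0,E1=r(384,149,.028),r(0,148,.028);B0,B1=r(0,293,.028),r(60,293,.028);print("far rail",E0.round(4),E1.round(4),"near",B0.round(4),B1.round(4))
y=np.array([-np.sin(.134),np.cos(.134),0]);x=np.array([y[1],-y[0],0])
for n,q in dict(pocket=P,disc=D,far0=E0,far1=E1,near=B0,near1=B1,tcp=bot.state()["tcp_pos"]).items(): print(n,"lat",round((q@x)*1000,1),"along",round(q@y*1000,1))
# row profile of brightness just left of the disc
print([ (v,int(a[v,60:90].mean())) for v in range(140,175,2)],[ (v,int(a[v,20:45].mean())) for v in range(255,300,2)])
E
```

```text
pocket [0.4628 0.1329 0.02  ]
disc [0.4704 0.0319 0.0725] diam 0.06094380812512707
far rail [0.5263 0.0022 0.028 ] [0.4973 0.2162 0.028 ] near [0.3972 0.2343 0.028 ] [0.4026 0.195  0.028 ]
pocket lat 476.4 along 69.9
disc lat 470.4 along -31.3
far0 lat 521.9 along -68.2
far1 lat 521.8 along 147.8
near lat 425.0 along 179.1
near1 lat 425.1 along 139.5
tcp lat 471.4 along -30.9
[(140, 67), (142, 56), (144, 50), (146, 98), (148, 120), (150, 102), (152, 171), (154, 198), (156, 193), (158, 188), (160, 188), (162, 200), (164, 202), (166, 117), (168, 119), (170, 150), (172, 188), (174, 192)] [(255, 184), (257, 190), (259, 189), (261, 186), (263, 183), (265, 191), (267, 201), (269, 107), (271, 158), (273, 167), (275, 141), (277, 117), (279, 113), (281, 123), (283, 99), (285, 94), (287, 107), (289, 113), (291, 113), (293, 113), (295, 112), (297, 112), (299, 112)]
```

Call:
move_arm(
  increments=[
    {"angular": [0, 0, 0.003], "slide": [1, 0, 6], "jaw": 0.4},
    {"angular": [0, 0, 0.003], "slide": [2, 0, 12], "jaw": 0.4},
    {"angular": [0, 0, 0.003], "slide": [2.5, 0, 18], "jaw": 0.4},
    {"angular": [0, 0, 0.003], "slide": [2.5, 0, 23], "jaw": 0.4},
    {"angular": [0, 0, 0.003], "slide": [2.5, 0, 23], "jaw": 0.4},
    {"angular": [0, 0, 0.003], "slide": [2.5, 0, 23], "jaw": 0.4},
    {"angular": [0, 0, 0.003], "slide": [2.5, 0, 23], "jaw": 0.4},
    {"angular": [0, 0, 0.003], "slide": [2.5, 0, 23], "jaw": 0.4},
  ],
)

```text
time: 4.97
tcp_pos: [0.4743, 0.0318, 0.0544]
tcp_rot: [3.14, -0.003, 0.132]
contact_force: [-0.7, -0.0, -2.4]
grip_width: 0.0612
finger_force: 34.2
```

```bash
python3 - <<'E'
from h import *
rel([.471,.032,.04],0.134)
a=bot.capture("wrist");b=bot.capture("side");print(bot.state()["contact_force"])
cv2.imwrite("pics/w4raw.png",a)
t=cv2.resize(a[150:350,150:450],None,fx=2.6,fy=2.6,interpolation=cv2.INTER_CUBIC)[:520]
cv2.imwrite("pics/w4.png",t);cv2.imwrite("pics/s4raw.png",b)
E
```

```text
slide [-3.3 -0.7 14.4] rot [ 0.002 -0.003 -0.002] t 4.97 [0.4743 0.0318 0.0544] [ 3.14e+00 -3.00e-03  1.32e-01] w 0.0612
[ 0.13228655 -0.10568159 -3.10376481]
```

View pics/w4.png

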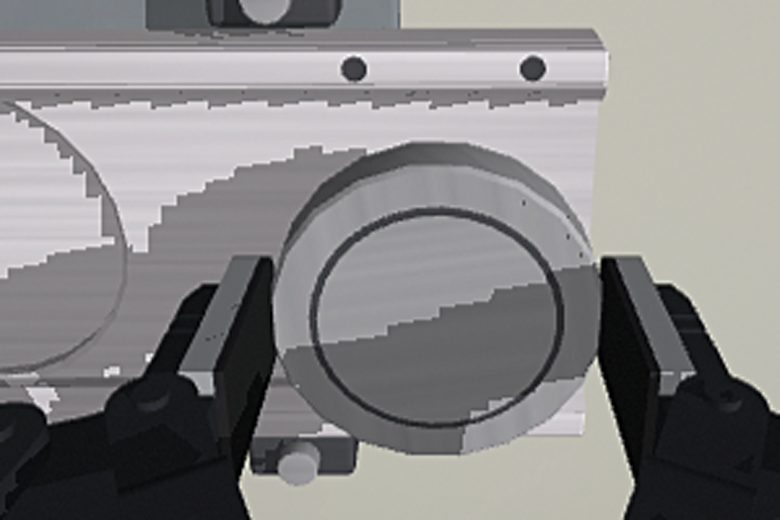

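```bash
python3 - <<'E'
from h import *
c=bot.get_calibration("wrist");y=np.array([-np.sin(.134),np.cos(.134),0]);x=np.array([y[1],-y[0],0])
def L(u,v,z): q=ray("w",150+u/2.6,150+v/2.6,z,c);return (q@x*1000).round(1),(q@y*1000).round(1)
print("far out",L(600,50,.028),"far in top",L(500,88,.028),"near out",L(580,435,.028))
print("pocket right",L(126,260,.02))
for z in(.05,.045,.04):
  q=[ray("w",150+u/2.6,150+v/2.6,z,c) for u,v in((312,316),(564,316),(438,208),(438,427))]
  print(z,"ring dia",np.linalg.norm(q[0]-q[1]).round(4),np.linalg.norm(q[2]-q[3]).round(4),"ctr lat",((q[2]+q[3])/2@x*1000).round(1),"along",((q[0]+q[1])/2@y*1000).round(1))
t=bot.state()["tcp_pos"];print("tcp",t@x,t@y)
# ring diameter from w2 reference
E
```

```text
far out (np.float64(518.7), np.float64(-63.6)) far in top (np.float64(511.1), np.float64(-44.4)) near out (np.float64(427.8), np.float64(-64.7))
pocket right (np.float64(468.8), np.float64(37.0))
0.05 ring dia 0.0468 0.0472 ctr lat 472.1 along -32.2
0.045 ring dia 0.0486 0.049 ctr lat 468.8 along -32.2
0.04 ring dia 0.0503 0.0508 ctr lat 465.6 along -32.2
tcp 0.47426461327377495 -0.03181565756589709
```

The plate's lateral centre comes out at 473 mm and the disc at 470–472 mm, so I shift 1.5 mm and lower gently.

Call:
move_arm(
  increments=[
    {"angular": [0, 0, 0], "slide": [1.5, 0, 4], "jaw": 0.4},
    {"angular": [0, 0, 0], "slide": [1.5, 0, 8], "jaw": 0.4},
    {"angular": [0, 0, 0], "slide": [1.5, 0, 10], "jaw": 0.4},
    {"angular": [0, 0, 0], "slide": [1.5, 0, 12], "jaw": 0.4},
    {"angular": [0, 0, 0], "slide": [1.5, 0, 13], "jaw": 0.4},
    {"angular": [0, 0, 0], "slide": [1.5, 0, 14], "jaw": 0.4},
    {"angular": [0, 0, 0], "slide": [1.5, 0, 14], "jaw": 0.4},
    {"angular": [0, 0, 0], "slide": [1.5, 0, 14], "jaw": 0.4},
  ],
)

```text
time: 5.73
tcp_pos: [0.4757, 0.032, 0.0402]
tcp_rot: [3.14, -0.003, 0.132]
contact_force: [-0.6, -0.1, -2.4]
grip_width: 0.0613
finger_force: 34.2
```

Still free, so I go lower.

Call:
move_arm(
  increments=[
    {"angular": [0, 0, 0], "slide": [0, 0, 0.5], "jaw": 0.4},
    {"angular": [0, 0, 0], "slide": [0, 0, 1], "jaw": 0.4},
    {"angular": [0, 0, 0], "slide": [0, 0, 1.5], "jaw": 0.4},
    {"angular": [0, 0, 0], "slide": [0, 0, 2], "jaw": 0.4},
    {"angular": [0, 0, 0], "slide": [0, 0, 2.5], "jaw": 0.4},
    {"angular": [0, 0, 0], "slide": [0, 0, 2.5], "jaw": 0.4},
    {"angular": [0, 0, 0], "slide": [0, 0, 2.5], "jaw": 0.4},
    {"angular": [0, 0, 0], "slide": [0, 0, 2.5], "jaw": 0.4},
  ],
)

```text
time: 6.4
tcp_pos: [0.4758, 0.032, 0.0384]
tcp_rot: [3.14, -0.003, 0.132]
contact_force: [-3.7, -0.4, 12.6]
grip_width: 0.0614
finger_force: 35.7
```

Call:
move_arm(
  increments=[
    {"angular": [0, 0, 0], "slide": [0, 0, -1], "jaw": 0.5},
    {"angular": [0, 0, 0], "slide": [0, 0, -1], "jaw": 0.65},
    {"angular": [0, 0, 0], "slide": [0, 0, -1], "jaw": 0.65},
    {"angular": [0, 0, 0], "slide": [0, 0, -1], "jaw": 0.65},
    {"angular": [0, 0, 0], "slide": [0, 0, -1], "jaw": 0.65},
    {"angular": [0, 0, 0], "slide": [0, 0, 0], "jaw": 0.65},
    {"angular": [0, 0, 0], "slide": [0, 0, 1], "jaw": 0.65},
    {"angular": [0, 0, 0], "slide": [0, 0, 2], "jaw": 0.65},
  ],
)

```text
time: 7.07
tcp_pos: [0.4757, 0.032, 0.0355]
tcp_rot: [3.14, -0.003, 0.132]
contact_force: [0.4, -0.2, -0.7]
grip_width: 0.0703
finger_force: 0.0
```

```bash
python3 - <<'E'
from h import *
rel([.471,.032,.038],0.134)
a=bot.capture("wrist");cv2.imwrite("pics/w5raw.png",a)
t=cv2.resize(a[150:350,100:450],None,fx=2.2,fy=2.2,interpolation=cv2.INTER_CUBIC)
cv2.imwrite("pics/w5.png",t)
E
```

```text
slide [-4.6 -0.6 -2.5] rot [ 0.002 -0.003 -0.002] t 7.07 [0.4757 0.032  0.0355] [ 3.14e+00 -3.00e-03  1.32e-01] w 0.0703
```

View pics/w5.png

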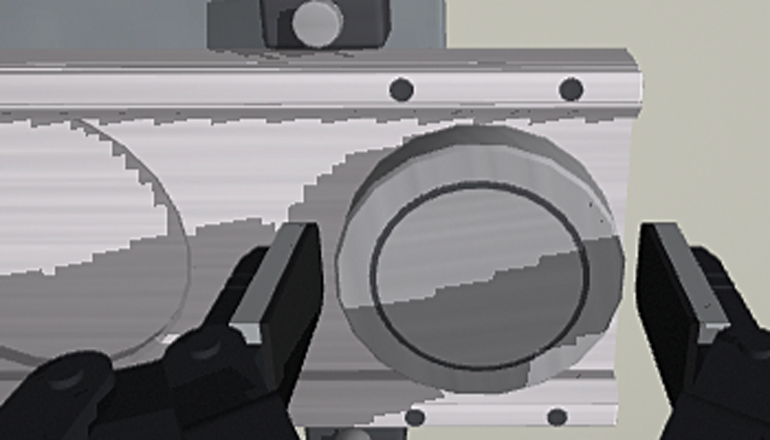

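The disc lies between the open fingers, ring centre at crop (479,275), with the pocket's right rim at (189,270). I check that it lies flat and centred.

```bash
python3 - <<'E'
from h import *
c=bot.get_calibration("wrist");y=np.array([-np.sin(.134),np.cos(.134),0]);x=np.array([y[1],-y[0],0])
R=lambda u,v,z:ray("w",100+u/2.2,150+v/2.2,z,c)
L=lambda *a:((R(*a)@x*1000).round(1),(R(*a)@y*1000).round(1))
print("far out",L(630,70,.028),"far in",L(560,107,.028),"near out",L(610,425,.028),"near in",L(600,377,.028),"pocket right",L(189,265,.02))
for z in(.034,.038,.03):
  q=[R(u,v,z) for u,v in((371,276),(588,276),(480,183),(480,370))]
  print(z,np.linalg.norm(q[0]-q[1]).round(4),np.linalg.norm(q[2]-q[3]).round(4),"lat",((q[2]+q[3])/2@x*1000).round(1),"along",((q[0]+q[1])/2@y*1000).round(1))
E
```

```text
far out (np.float64(519.2), np.float64(-62.5)) far in (np.float64(511.3), np.float64(-48.6)) near out (np.float64(428.2), np.float64(-63.9)) near in (np.float64(442.7), np.float64(-60.6)) pocket right (np.float64(468.7), np.float64(37.0))
0.034 0.0467 0.0469 lat 473.4 along -31.9
0.038 0.0453 0.0455 lat 476.1 along -31.9
0.03 0.0482 0.0484 lat 470.7 along -31.9
```

Flat at z = 34 mm (top) and 0.3 mm off the channel's centre. Now I slide it left.

Call:
move_arm(
  increments=[
    {"angular": [0, 0, 0], "slide": [0, -5, 0], "jaw": 0.65},
    {"angular": [0, 0, 0], "slide": [0, -16, 0], "jaw": 0.65},
    {"angular": [0, 0, 0], "slide": [0, -28, 0], "jaw": 0.65},
    {"angular": [0, 0, 0], "slide": [0, -40, 0], "jaw": 0.65},
    {"angular": [0, 0, 0], "slide": [0, -52, 0], "jaw": 0.65},
    {"angular": [0, 0, 0], "slide": [0, -62, 0], "jaw": 0.65},
    {"angular": [0, 0, 0], "slide": [0, -71, 0], "jaw": 0.65},
    {"angular": [0, 0, 0], "slide": [0, -78, 0], "jaw": 0.65},
  ],
)

```text
time: 7.78
tcp_pos: [0.4653, 0.1104, 0.0356]
tcp_rot: [3.14, -0.003, 0.132]
contact_force: [-0.5, -1.3, 0.0]
grip_width: 0.0705
finger_force: 0.9
```

Call:
move_arm(
  increments=[
    {"angular": [0, 0, 0], "slide": [0, -4, 0], "jaw": 0.65},
    {"angular": [0, 0, 0], "slide": [0, -8, 0], "jaw": 0.65},
    {"angular": [0, 0, 0], "slide": [0, -12, 0], "jaw": 0.65},
    {"angular": [0, 0, 0], "slide": [0, -16, 0], "jaw": 0.65},
    {"angular": [0, 0, 0], "slide": [0, -20, 0], "jaw": 0.65},
    {"angular": [0, 0, 0], "slide": [0, -24, 0], "jaw": 0.65},
    {"angular": [0, 0, 0], "slide": [0, -27, 0], "jaw": 0.65},
    {"angular": [0, 0, 0], "slide": [0, -28, 0], "jaw": 0.65},
  ],
)

```text
time: 8.45
tcp_pos: [0.4616, 0.1376, 0.0354]
tcp_rot: [3.14, -0.003, 0.132]
contact_force: [0.1, -0.1, -0.3]
grip_width: 0.0702
finger_force: 0.0
```

```bash
cat > ring.py <<'E'
from h import *
c=bot.get_calibration("wrist");a=bot.capture("wrist");cv2.imwrite("pics/wr%.1f.png"%bot.state()["time"],a)
y=np.array([-np.sin(.134),np.cos(.134),0]);x=np.array([y[1],-y[0],0]);t=bot.state()["tcp_pos"];print(t,"lat",t@x,"along",t@y,bot.state()["contact_force"],bot.state()["grip_width"])
g=cv2.cvtColor(a,cv2.COLOR_BGR2GRAY).astype(int);bl=cv2.blackHat(g.astype(np.uint8),np.ones((9,9))) if hasattr(cv2,'blackHat') else cv2.morphologyEx(g.astype(np.uint8),cv2.MORPH_BLACKHAT,np.ones((9,9)))
m=(bl>20).astype(np.uint8)*255
cs,_=cv2.findContours(m,cv2.RETR_LIST,cv2.CHAIN_APPROX_NONE)
for k in cs:
  if len(k)>150:
    h=cv2.convexHull(k)
    if len(h)<6: continue
    e=cv2.fitEllipse(h)
    if 70<e[1][0]<110 and e[1][1]/e[1][0]<1.4:
      for z in(.034,.029):
        q=ray("w",*e[0],z,c);s=np.linalg.norm(ray("w",e[0][0]+e[1][0]/2,e[0][1],z,c)-ray("w",e[0][0]-e[1][0]/2,e[0][1],z,c))
        print(np.round(e[0],1),np.round(e[1],1),z,"lat %.4f along %.4f minor %.4f"%(q@x,q@y,s))
E
python3 ring.py
```

```text
[0.46160505 0.1375128  0.03544022] lat 0.47583857339238 along 0.07460992412951978 [-0.77215917  0.54093051 -0.51016096] 0.0703369784198473
[326.1 272.5] [79.6 92.2] 0.034 lat 0.4766 along 0.0707 minor 0.0376
[326.1 272.5] [79.6 92.2] 0.029 lat 0.4734 along 0.0705 minor 0.0391
[326.  271.7] [84.5 97.2] 0.034 lat 0.4770 along 0.0708 minor 0.0399
[326.  271.7] [84.5 97.2] 0.029 lat 0.4738 along 0.0706 minor 0.0414
```

The contact force vanished and the ring is about 5 mm lower (94.7 px against 99 px), so the disc has dropped into the pocket. I open, rise and go to the timer.

Call:
move_arm(
  increments=[
    {"angular": [0, 0, 0], "slide": [0, 1, 0], "jaw": 1},
    {"angular": [0, 0, 0], "slide": [0, 1, 0], "jaw": 1},
    {"angular": [0, 0, 0], "slide": [0, 1, 0], "jaw": 1},
    {"angular": [0, 0, 0], "slide": [0, 1, -10], "jaw": 1},
    {"angular": [0, 0, 0], "slide": [0, 1, -45], "jaw": 1},
    {"angular": [0, 0, 0], "slide": [0, 10, -85], "jaw": 1},
    {"angular": [0, 0, 0], "slide": [0, 35, -120], "jaw": 1},
    {"angular": [0, 0, 0], "slide": [0, 70, -140], "jaw": 1},
  ],
)

```text
time: 9.17
tcp_pos: [0.4712, 0.0684, 0.1797]
tcp_rot: [3.14, -0.007, 0.134]
contact_force: [2.0, 0.1, 1.0]
grip_width: 0.0849
finger_force: 0.0
```

```bash
python3 - <<'E'
from h import *
import json
rel([.45,-.40,.175],0.134);print(bot.state()["qpos"].round(3))
c=json.load(open("w1.json"))
print(ray("w",490,153,.03,c))
a=bot.capture("side");cv2.imwrite("pics/side9.png",a)
E
```

```text
slide [-83.8 461.4   5.1] rot [ 0.002 -0.007  0.   ] t 9.17 [0.4712 0.0684 0.1797] [ 3.14  -0.007  0.134] w 0.0849
[ 0.047  0.301  1.908 -0.002  0.925  1.485]
[ 0.46396036 -0.38089636  0.03      ]
```

Call:
move_arm(
  increments=[
    {"angular": [0, 0, 0], "slide": [-5, 30, 0], "jaw": 0.5},
    {"angular": [0, 0, 0], "slide": [-12, 65, 0], "jaw": 0.5},
    {"angular": [0, 0, 0], "slide": [-20, 102, 0], "jaw": 0.5},
    {"angular": [0, 0, 0], "slide": [-26, 139, 0], "jaw": 0.5},
    {"angular": [0, 0, 0], "slide": [-33, 176, 0], "jaw": 0.5},
    {"angular": [0, 0, 0], "slide": [-40, 213, 0], "jaw": 0.5},
    {"angular": [0, 0, 0], "slide": [-46, 250, 0], "jaw": 0.5},
    {"angular": [0, 0, 0], "slide": [-53, 287, 0], "jaw": 0.5},
  ],
)

```text
time: 9.88
tcp_pos: [0.4551, -0.2255, 0.1768]
tcp_rot: [3.139, -0.004, 0.131]
contact_force: [-0.1, 0.2, -0.5]
grip_width: 0.064
finger_force: 0.0
```

Call:
move_arm(
  increments=[
    {"angular": [0, 0, 0], "slide": [-6, 35, 0], "jaw": 0.5},
    {"angular": [0, 0, 0], "slide": [-12, 70, 0], "jaw": 0.5},
    {"angular": [0, 0, 0], "slide": [-18, 105, 0], "jaw": 0.5},
    {"angular": [0, 0, 0], "slide": [-24, 140, 0], "jaw": 0.5},
    {"angular": [0, 0, 0], "slide": [-30, 170, 0], "jaw": 0.5},
    {"angular": [0, 0, 0], "slide": [-30, 170, 0], "jaw": 0.5},
    {"angular": [0, 0, 0], "slide": [-30, 170, 0], "jaw": 0.5},
    {"angular": [0, 0, 0], "slide": [-30, 170, 0], "jaw": 0.5},
  ],
)

```text
time: 10.55
tcp_pos: [0.448, -0.3954, 0.1765]
tcp_rot: [3.14, -0.003, 0.131]
contact_force: [0.8, 0.1, 0.0]
grip_width: 0.0644
finger_force: 0.0
```

```bash
python3 - <<'E'
from h import *
rel([.46,-.39,.175],0.134)
c=bot.get_calibration("wrist");a=bot.capture("wrist");cv2.imwrite("pics/w7raw.png",a)
u,v=proj("w",[.462,-.387,.03],c);print(u,v)
x0,y0=int(min(max(u-90,0),460)),int(min(max(v-70,0),260))
print(x0,y0);cv2.imwrite("pics/w7.png",cv2.resize(a[y0:y0+140,x0:x0+180],None,fx=4.2,fy=4.2,interpolation=cv2.INTER_CUBIC))
# disc check: old side picture around the pocket printed as nothing
E
```

```text
slide [12.6 -3.8  1.5] rot [ 0.001 -0.003 -0.003] t 10.55 [ 0.448  -0.3954  0.1765] [ 3.14e+00 -3.00e-03  1.31e-01] w 0.0644
310.23239467764705 167.2963736170579
220 97
```

View pics/w7.png

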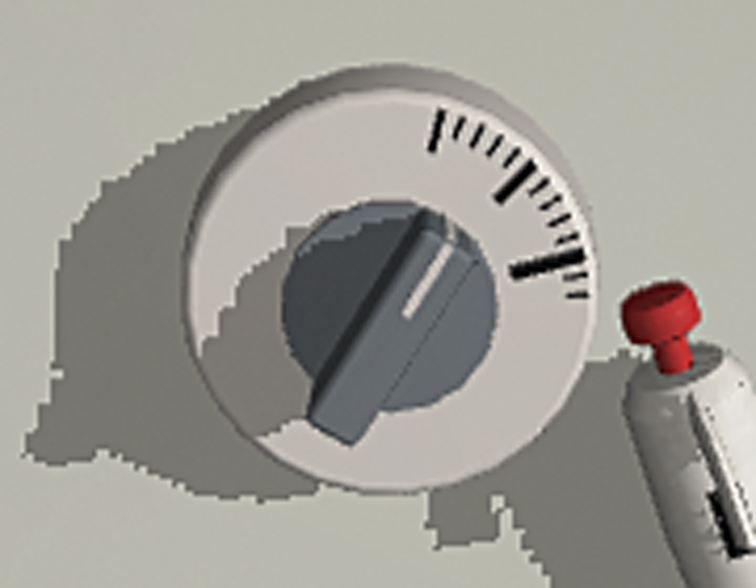

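The crop shows marks 0 at (437,132), 5 at (516,182) and 10 at (548,263), the face centre near (393,289), and the bar's white line from (407,316) to (452,238). I compute the angles.

```bash
python3 - <<'E'
from h import *
c=bot.get_calibration("wrist");R=lambda u,v,z:ray("w",220+u/4.2,97+v/4.2,z,c)
C=np.mean([R(190,285,.03),R(596,285,.03),R(393,88,.03),R(393,490,.03)],axis=0);print("face c",C.round(4),np.linalg.norm(R(190,285,.03)-R(596,285,.03)))
B=np.mean([R(u,v,.059) for u,v in((433,236),(473,262),(312,412),(350,445))],axis=0);print("bar c",B.round(4))
for n,(u,v) in dict(m0=(437,132),m5=(516,182),m10=(548,263)).items():
  d=R(u,v,.03)-C;print(n,np.degrees(np.arctan2(d[1],d[0])))
d=R(452,238,.059)-R(407,316,.059);print("line",np.degrees(np.arctan2(d[1],d[0])))
d=R(453,249,.059)-R(331,428,.059);print("axis",np.degrees(np.arctan2(d[1],d[0])),np.linalg.norm(d))
for n,(p,q) in dict(m0=((433,152),(441,112)),m5=((499,200),(533,165)),m10=((512,271),(583,255))).items():
  d=R(*q,.03)-R(*p,.03);print(n,np.degrees(np.arctan2(d[1],d[0])))
E
```

```text
face c [ 0.4633 -0.3895  0.03  ] 0.08592605073385841
bar c [ 0.461  -0.3897  0.059 ]
m0 -7.58910071059715
m5 -39.90381888889278
m10 -71.50076170580593
line -21.598404502517738
axis -25.82561727479129 0.04279325950559933
m0 -3.4796923938856175
m5 -35.80114853431921
m10 -69.3705232204865
```

The bar points at about -24° and the 5-minute mark lies at about -38°. So 10 is near -68° and the stop near -80°. I align with the bar and grip it.

Call:
move_arm(
  increments=[
    {"angular": [0, 0, 0.11], "slide": [5, -2, 15], "jaw": 0},
    {"angular": [0, 0, 0.22], "slide": [10, -3, 30], "jaw": 0},
    {"angular": [0, 0, 0.33], "slide": [14.5, -4, 50], "jaw": 0},
    {"angular": [0, 0, 0.44], "slide": [14.5, -4, 70], "jaw": 0},
    {"angular": [0, 0, 0.55], "slide": [14.5, -4, 90], "jaw": 0},
    {"angular": [0, 0, 0.55], "slide": [14.5, -4, 110], "jaw": 0},
    {"angular": [0, 0, 0.55], "slide": [14.5, -4, 122], "jaw": 0},
    {"angular": [0, 0, 0.55], "slide": [14.5, -4, 122], "jaw": 0},
  ],
)

```text
time: 11.27
tcp_pos: [0.4618, -0.3886, 0.0523]
tcp_rot: [-3.14, 0.0, -0.416]
contact_force: [0.9, -0.3, 0.2]
grip_width: 0.0426
finger_force: 0.0
```

Call:
move_arm(
  increments=[
    {"angular": [0, 0, 0], "slide": [0, 0, 0], "jaw": -0.3},
    {"angular": [0, 0, 0], "slide": [0, 0, 0], "jaw": -0.6},
    {"angular": [0, 0, 0], "slide": [0, 0, 0], "jaw": -0.85},
    {"angular": [0, 0, 0], "slide": [0, 0, 0], "jaw": -0.85},
    {"angular": [0, 0, 0], "slide": [0, 0, 0], "jaw": -0.85},
    {"angular": [0, 0, 0], "slide": [0, 0, 0], "jaw": -0.85},
    {"angular": [0, 0, 0], "slide": [0, 0, 0], "jaw": -0.85},
    {"angular": [0, 0, 0], "slide": [0, 0, 0], "jaw": -0.85},
  ],
  squeeze=25,
)

```text
time: 11.93
tcp_pos: [0.4631, -0.3907, 0.0558]
tcp_rot: [3.141, -0.006, -0.418]
contact_force: [-0.3, 1.8, 7.0]
grip_width: 0.0112
finger_force: 29.9
```

Gripped. I turn clockwise to about -75°.

Call:
move_arm(
  increments=[
    {"angular": [0, 0, 0.1], "slide": [0, 0, -2], "jaw": -0.85},
    {"angular": [0, 0, 0.22], "slide": [0, 0, -3], "jaw": -0.85},
    {"angular": [0, 0, 0.34], "slide": [0, 0, -3], "jaw": -0.85},
    {"angular": [0, 0, 0.46], "slide": [0, 0, -3], "jaw": -0.85},
    {"angular": [0, 0, 0.58], "slide": [0, 0, -3], "jaw": -0.85},
    {"angular": [0, 0, 0.7], "slide": [0, 0, -3], "jaw": -0.85},
    {"angular": [0, 0, 0.82], "slide": [0, 0, -3], "jaw": -0.85},
    {"angular": [0, 0, 0.89], "slide": [0, 0, -3], "jaw": -0.85},
  ],
)

```text
time: 12.6
tcp_pos: [0.4611, -0.3921, 0.0562]
tcp_rot: [-3.141, -0.004, -1.314]
contact_force: [-6.1, -17.5, -20.6]
grip_width: 0.0114
finger_force: 26.2
```

```bash
python3 - <<'E'
from h import *
s=bot.state();print(s["tcp_rot"],s["torque"],s["contact_force"],s["grip_width"],s["qpos"])
E
```

```text
[-3.14122128 -0.00419607 -1.31426037] [-2.89235127  1.13299026  0.09356019] [ -6.14273771 -17.51800552 -20.55575095] 0.011421860455925284 [-0.78087001  0.68851766  1.63135095 -0.00248548  0.81792357  2.10588188]
```

Torque is only friction, so it is not at the stop. I go a little further for margin past the top mark.

Call:
move_arm(
  increments=[
    {"angular": [0, 0, 0.02], "slide": [0, 0, 2], "jaw": -0.85},
    {"angular": [0, 0, 0.04], "slide": [0, 0, 2], "jaw": -0.85},
    {"angular": [0, 0, 0.05], "slide": [0, 0, 2], "jaw": -0.85},
    {"angular": [0, 0, 0.06], "slide": [0, 0, 2], "jaw": -0.85},
    {"angular": [0, 0, 0.06], "slide": [0, 0, 2], "jaw": -0.85},
    {"angular": [0, 0, 0.06], "slide": [0, 0, 2], "jaw": -0.85},
    {"angular": [0, 0, 0.06], "slide": [0, 0, 2], "jaw": -0.85},
    {"angular": [0, 0, 0.06], "slide": [0, 0, 2], "jaw": -0.85},
  ],
)

```text
time: 13.27
tcp_pos: [0.461, -0.3922, 0.056]
tcp_rot: [-3.141, -0.004, -1.368]
contact_force: [-11.7, -11.2, 1.4]
grip_width: 0.0113
finger_force: 29.1
```

```bash
python3 - <<'E'
from h import *
s=bot.state();print(s["tcp_rot"],s["torque"],s["contact_force"],s["grip_width"])
E
```

```text
[-3.14103824 -0.00433512 -1.3677955 ] [-1.84149264  2.14043564 -0.01703192] [-11.67628115 -11.18313678   1.36890039] 0.011303681741182028
```

Now back to 5 minutes (yaw about -0.67).

Call:
move_arm(
  increments=[
    {"angular": [0, 0, -0.1], "slide": [0, 0, 0], "jaw": -0.85},
    {"angular": [0, 0, -0.22], "slide": [0, 0, 0], "jaw": -0.85},
    {"angular": [0, 0, -0.34], "slide": [0, 0, 0], "jaw": -0.85},
    {"angular": [0, 0, -0.46], "slide": [0, 0, 0], "jaw": -0.85},
    {"angular": [0, 0, -0.58], "slide": [0, 0, 0], "jaw": -0.85},
    {"angular": [0, 0, -0.66], "slide": [0, 0, 0], "jaw": -0.85},
    {"angular": [0, 0, -0.7], "slide": [0, 0, 0], "jaw": -0.85},
    {"angular": [0, 0, -0.7], "slide": [0, 0, 0], "jaw": -0.85},
  ],
)

```text
time: 13.93
tcp_pos: [0.4626, -0.3912, 0.056]
tcp_rot: [3.142, -0.005, -0.666]
contact_force: [0.1, -4.7, 0.2]
grip_width: 0.0113
finger_force: 28.8
```

Call:
move_arm(
  increments=[
    {"angular": [0, 0, 0], "slide": [0, 0, 0], "jaw": -0.85},
    {"angular": [0, 0, 0], "slide": [0, 0, 0], "jaw": -0.85},
    {"angular": [0, 0, 0], "slide": [0, 0, 0], "jaw": -0.5},
    {"angular": [0, 0, 0], "slide": [0, 0, 0], "jaw": 0},
    {"angular": [0, 0, 0], "slide": [0, 0, 0], "jaw": 0},
    {"angular": [0, 0, 0], "slide": [0, 0, 0], "jaw": 0},
    {"angular": [0, 0, 0], "slide": [0, 0, -20], "jaw": 0},
    {"angular": [0, 0, 0], "slide": [0, 0, -50], "jaw": 0},
  ],
)

```text
time: 14.6
tcp_pos: [0.4612, -0.3889, 0.1034]
tcp_rot: [-3.14, 0.002, -0.669]
contact_force: [0.3, 0.4, 0.3]
grip_width: 0.0426
finger_force: 0.0
```

Call:
move_arm(
  increments=[
    {"angular": [0, 0, -0.1], "slide": [0, 0, -25], "jaw": 0},
    {"angular": [0, 0, -0.22], "slide": [0, 0, -50], "jaw": 0},
    {"angular": [0, 0, -0.34], "slide": [0, 0, -75], "jaw": 0},
    {"angular": [0, 0, -0.46], "slide": [0, 0, -75], "jaw": 0},
    {"angular": [0, 0, -0.58], "slide": [0, 0, -75], "jaw": 0},
    {"angular": [0, 0, -0.7], "slide": [0, 0, -75], "jaw": 0},
    {"angular": [0, 0, -0.8], "slide": [0, 0, -75], "jaw": 0},
    {"angular": [0, 0, -0.8], "slide": [0, 0, -75], "jaw": 0},
  ],
)

```text
time: 15.27
tcp_pos: [0.4621, -0.39, 0.1803]
tcp_rot: [3.14, -0.003, 0.136]
contact_force: [-0.2, -0.0, 0.9]
grip_width: 0.0423
finger_force: 0.0
```

```bash
python3 - <<'E'
from h import *
import glob
def rings(f):
  g=cv2.imread(f,0);m=(cv2.morphologyEx(g,cv2.MORPH_BLACKHAT,np.ones((9,9)))>20).astype(np.uint8)
  for k in cv2.findContours(m,cv2.RETR_LIST,cv2.CHAIN_APPROX_NONE)[0]:
    if len(k)>100:
      e=cv2.fitEllipse(cv2.convexHull(k))
      if 70<e[1][0]<110 and e[1][1]/e[1][0]<1.4: print(f,np.round(e[0],1),np.round(e[1],1))
for f in["pics/w5raw.png"]+glob.glob("pics/wr*.png"): rings(f)
c=bot.get_calibration("wrist");a=bot.capture("wrist");cv2.imwrite("pics/w8raw.png",a);g=cv2.cvtColor(a,cv2.COLOR_BGR2GRAY)
C=np.array([.4625,-.3896,.03]);u,v=map(int,proj("w",C,c));print(u,v)
R=lambda p,z:ray("w",*p,z,c)
ang=lambda d:np.degrees(np.arctan2(d[1],d[0])).round(1)
# marks: dark components at 26..46 mm
def comps(m,z,lo,hi,amin):
  n,l,s,ct=cv2.connectedComponentsWithStats(m.astype(np.uint8))
  for i in range(1,n):
    r=np.linalg.norm(R(ct[i],z)[:2]-C[:2])
    if lo<r<hi and amin<=s[i,4]<150:
      vx=cv2.fitLine(np.argwhere(l==i)[:,::-1].astype(np.float32),cv2.DIST_L2,0,.01,.01).ravel()
      d=R(vx[2:]+4*vx[:2],z)-R(vx[2:]-4*vx[:2],z);d=d if d[0]>0 else -d
      print(ct[i].round(1),s[i,4],"r",r.round(4),"radial",ang(R(ct[i],z)-C),"line",ang(d))
print("marks");comps(g<60,.03,.026,.046,6)
print("line");comps((g>135)&(np.abs(a.astype(int)-g[...,None]).max(2)<25),.059,.0,.025,8)
E
```

```text
pics/w5raw.png [317.6 275.8] [82.1 95.2]
pics/w5raw.png [317.4 275. ] [ 86.9 100.5]
pics/w5raw.png [295.5 258.9] [ 81.  108.7]Traceback (most recent call last):
  File "<stdin>", line 9, in <module>
  File "<stdin>", line 7, in rings
cv2.error: OpenCV(4.12.0) /io/opencv/modules/imgproc/src/shapedescr.cpp:361: error: (-201:Incorrect size of input array) There should be at least 5 points to fit the ellipse in function 'fitEllipseNoDirect'
```

The ring shrank by 3.25% where a 5 mm drop predicts about 3.1%, so the disc is down in the pocket. Now the timer check.

```bash
python3 - <<'E'
from h import *
c=bot.get_calibration("wrist");a=bot.capture("wrist");g=cv2.cvtColor(a,cv2.COLOR_BGR2GRAY)
C=np.array([.4625,-.3896,.03]);R=lambda p,z:ray("w",*p,z,c)
ang=lambda d:np.degrees(np.arctan2(d[1],d[0])).round(1)
def comps(m,z,lo,hi,amin):
  n,l,s,ct=cv2.connectedComponentsWithStats(m.astype(np.uint8))
  for i in range(1,n):
    r=np.linalg.norm(R(ct[i],z)[:2]-C[:2])
    if lo<r<hi and amin<=s[i,4]<250:
      vx=cv2.fitLine(np.argwhere(l==i)[:,::-1].astype(np.float32),cv2.DIST_L2,0,.01,.01).ravel()
      d=R(vx[2:]+4*vx[:2],z)-R(vx[2:]-4*vx[:2],z);d=d if d[0]>0 else -d
      print(ct[i].round(1),s[i,4],"r",r.round(4),"radial",ang(R(ct[i],z)-C),"line",ang(d))
print("marks");comps(g<70,.03,.026,.046,5)
print("line");comps(g>125,.059,.0,.022,6)
E
```

```text
marks
[327.5 144. ] 16 r 0.0359 radial -7.0 line -7.1
[337.  144.8] 6 r 0.0382 radial -19.5 line -21.4
[345.2 155.8] 24 r 0.0348 radial -38.4 line -37.6
[353.1 174.4] 47 r 0.0335 radial -70.3 line -66.1
line
```

```bash
python3 - <<'E'
from h import *
c=bot.get_calibration("wrist");a=cv2.imread("pics/w8raw.png") if False else bot.capture("wrist");g=cv2.cvtColor(a,cv2.COLOR_BGR2GRAY)
th=cv2.morphologyEx(g,cv2.MORPH_TOPHAT,np.ones((7,7)))
u,v=map(int,proj("w",[.4625,-.3896,.059],c));m=np.zeros_like(g);cv2.circle(m,(u,v),24,1,-1)
n,l,s,ct=cv2.connectedComponentsWithStats(((th>25)&(m>0)).astype(np.uint8))
for i in range(1,n):
  if s[i,4]>7:
    x=cv2.fitLine(np.argwhere(l==i)[:,::-1].astype(np.float32),2,0,.01,.01).ravel();d=ray("w",*(x[2:]+4*x[:2]),.059,c)-ray("w",*(x[2:]-4*x[:2]),.059,c);d=d if d[0]>0 else -d
    print(ct[i],s[i,4],np.degrees(np.arctan2(d[1],d[0])))
print(u,v)
E
```

```text
[328.96610169 181.71186441] 59 -33.387235889052285
317 191
```

```bash
python3 -c "
from bench import bot
print(bot.finish_job())"
```

```text
the job is handed in; nothing more can be done
None
```

I handed the job in at about 15.5 s of the 58 s; no verdict was returned. By camera and force readings, the disc was slid left and dropped into the pocket, and the dial went past 10 minutes and back to about 5. The gripper let go of everything, and the jar, vial and tape roll were not approached.

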